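# Lay out stripped computer parts on their outline pads

## Robot

A 7-joint arm with a two-finger parallel gripper is mounted at the origin on the work surface. World frame = base frame: x ahead of the robot, y to its left, z up, the work surface at z = 0. Lengths are in m, angles in rad, forces in N, time in s.
With the tool pointing down it reaches from about 0.4 to 0.875 m from the base axis. Payload 19.3 kg.
Tool frame: the origin (TCP) lies at the very end of the fingers, on their centre line; the grasp point (between the pads) lies 19 mm behind it; z points along the fingers, y is the line along which they close (so a half turn about z gives the same grasp; the last joint's range is limited). The gripper opens to 85 mm and grips with 20 to 120 N. Pads are 22 mm wide; open, the fingers measure 114 mm over their backs; the gripper's body (76 mm by 85 mm) begins 54 mm behind the grasp point. The pads swing forward as they close: fully open they stand 13 mm farther back than shut.
Start: joints at [1.147, 0.521, -0.036, 1.599, 0.021, 1.021, -0.113], TCP at [0.217, -0.586, 0.231] pointing down, gripper open.
Joint ranges: [-2.91, 2.91], [-0.3, 2.13], [-1.5, 1.42], [0.17, 2.43], [-1.26, 4.41], [0.16, 1.93], [-2.52, 2.52]. Speed limits (rad/s): [1.89, 1.89, 2.39, 2.39, 3.01, 3.01, 3.01].

## Interface

Orientations are given as [roll, pitch, yaw] about the fixed x, y, z axes, in that order (R = Rz(yaw) Ry(pitch) Rx(roll)).
In Python, from workcell import bot gives the robot as it stands.
- The arm moves only by the shell command python3 -m crank 'ROWS' [FORCE]. ROWS is a JSON object of lists of equal length, an entry for each row: "travel": the shift along the world's x, y, z in cm, a list of three; "turn": the turn, a rotation vector about the world's x, y, z in degrees, a list of three; "gripper": the closure, from 0 (fully open) to 1 (shut). A call has exactly 5 rows; each row is the pose to reach, as a shift and turn from the pose commanded when the call began; what a row does not reach only later rows make up. A row lasts 1/10 s, in which the tool goes at most 50 mm and 8.59 degrees, less where a joint would pass 70% of its speed; a pose out of reach is approached as far as the arm can. A call with a gripper value outside its range is refused whole. The fingers move at their own pace and stop on an object; FORCE is the grip in N (left out, the last holds). Time passes only in rows, so rows that repeat a pose let the fingers close, or fill a call up. It gives the time, the measured TCP pose, the force, the opening and the grip force at its end, in the units of the state.
- bot.observe(): the state, without advancing time (a new reading comes with each control period).
- bot.grab_frame(name): name is "scene" or "side" or "wrist"; returns a dict with "pixels" (480x640x3 uint8, red, green, blue), "fx", "fy", "cx", "cy" (pixels), "extrinsics" (4x4, takes a point from world to camera coordinates). Camera axes: x right, y down, z forward; pixel columns grow to the right and rows downward; lengths in m; the calibration is good to about 2 mm. A picture is of the moment at which its call begins. There is no depth.
- bot.job_done(): hands the job in; it is judged then, once.
The state is a dict: "clock": time; "qpos": joint angles; "qd": joint speeds; "joint_efforts": joint torques, N m; "position": TCP position; "tool_rot": TCP orientation; "force": force on the tool from outside, world axes, zero at the start; "moment": the same for the moment, N m; "grip_width": finger opening in m; "finger_force": force on a finger pad.
Only numpy, scipy, OpenCV 4.12 (cv2) and the standard library are available. Lean on these libraries where they do the work, as an engineer would, in place of code of your own. Each camera call takes 0.05 s, during which the arm holds its last target. There are 200 camera calls.

## Task

Before the repaired computer is put back together, lay its four stripped parts out on the foam pads: put the square fan, the round cooler, the green heat sink and the red drive stick each flat, right way up and inside the yellow-edged outline of its own shape and size, lined up with it. Set every part down gently, never dropping it, and leave the open screw tin and the flux jar standing where they are.

Things in the scene. Friction and masses are not known exactly. Their poses are not given: they have to be found in the camera images.
- fan: loose square computer fan, black frame with white blades and grey hub, 60 x 60 mm, 25 mm high, about 60 g, lying flat. Origin at the centre of its underside; z up, x and y along its sides. It can be gripped across either pair of parallel sides
- cooler: loose round processor cooler, aluminium fins below and an orange and black fan on top, 62 mm in diameter, 40 mm high, about 250 g, standing upright. Origin at the centre of its underside; z up along its axis
- heatsink: loose square green heat sink with parallel fins, 40 x 40 mm, 30 mm high, about 80 g, fins upward. Origin at the centre of its underside; z up, x across the fins, y along the fins. It can be gripped across either pair of parallel sides
- stick: loose small drive stick, black board with a ribbed red heat spreader, 60 mm long (x), 24 mm wide (y), 12 mm high, about 30 g, lying flat. Origin at the centre of its underside; x along its length (either way round is right on the pad), y across, z up
- fan_pad: fixed flat grey foam pad, 92 x 92 mm, 4 mm thick, lying on the bench, with a yellow-edged black outline on top: a large square, 76 x 76 mm, for the square fan (any quarter turn). Origin at the centre of its underside, 4 mm below the top that the part rests on; z up, x and y along the pad's edges; the outline is centred on the pad
- cooler_pad: fixed flat grey foam pad, 92 x 92 mm, 4 mm thick, lying on the bench, with a yellow-edged black outline on top: a circle, 78 mm in diameter, for the round cooler (any turn). Origin at the centre of its underside, 4 mm below the top that the part rests on; z up, x and y along the pad's edges; the outline is centred on the pad
- heatsink_pad: fixed flat grey foam pad, 92 x 92 mm, 4 mm thick, lying on the bench, with a yellow-edged black outline on top: a small square, 56 x 56 mm, for the green heat sink (any quarter turn). Origin at the centre of its underside, 4 mm below the top that the part rests on; z up, x and y along the pad's edges; the outline is centred on the pad
- stick_pad: fixed flat grey foam pad, 92 x 92 mm, 4 mm thick, lying on the bench, with a yellow-edged black outline on top: a narrow rectangle, 76 mm along x and 40 mm along y, for the drive stick (its length along the rectangle). Origin at the centre of its underside, 4 mm below the top that the part rests on; z up, x and y along the pad's edges; the outline is centred on the pad
- screw_tin: loose open round steel bowl with brass screws in it, 60 mm in diameter at the rim, 24 mm high; not to be disturbed. Origin at the centre of its underside
- flux_jar: loose small amber glass jar with a white cap, 40 mm in diameter, 55 mm high; not to be disturbed. Origin at the centre of its underside
Mind the look-alikes: they are no part of the job. Of the things like the stick, leave any that is grey, turquoise or white; of the rest the smaller one is meant.

How it is judged:
At the end, for the whole second after the job is handed in: Each of the four parts rests released, still, flat and right way up on its own pad, its centre within 12 mm of the pad's centre; the fan and green heat sink square with their outline within 0.35 rad (any quarter turn), the stick along its outline within 0.25 rad (either way round) (horizontal distance between fan and fan_pad below 0.012 m and z of fan in the frame of fan_pad between 0.001 and 0.007 m and angle between each of fan, cooler, heatsink, stick's own z axis and vertical below 0.1 rad and linear speed of each of fan, cooler, heatsink, stick below 0.02 m/s and horizontal distance between cooler and cooler_pad below 0.012 m and z of cooler in the frame of cooler_pad between 0.001 and 0.007 m and horizontal distance between heatsink and heatsink_pad below 0.012 m and z of heatsink in the frame of heatsink_pad between 0.001 and 0.007 m and horizontal distance between stick and stick_pad below 0.012 m and z of stick in the frame of stick_pad between 0.001 and 0.007 m and (angle between the x axis of fan and the x axis of fan_pad, either way round below 0.35 rad or angle between the x axis of fan and the y axis of fan_pad, either way round below 0.35 rad) and (angle between the x axis of heatsink and the x axis of heatsink_pad, either way round below 0.35 rad or angle between the x axis of heatsink and the y axis of heatsink_pad, either way round below 0.35 rad) and angle between the x axis of stick and the x axis of stick_pad, either way round below 0.25 rad); the robot touches nothing.
It fails at once if the screw tin is pushed more than 30 mm from its place or tipped (distance of screw_tin from where it was at the start of the episode above 0.03 m or angle between screw_tin's own z axis and vertical above 0.5 rad).
It fails at once if the flux jar is pushed more than 30 mm from its place or tipped (distance of flux_jar from where it was at the start of the episode above 0.03 m or angle between flux_jar's own z axis and vertical above 0.5 rad).
It fails at once if a part is dropped or thrown (faster than 0.6 m/s with no finger on it, as after a fall of about 20 mm) ((linear speed of fan above 0.6 m/s and contact force between fan and the fingers below 0.01 N) or (linear speed of cooler above 0.6 m/s and contact force between cooler and the fingers below 0.01 N) or (linear speed of heatsink above 0.6 m/s and contact force between heatsink and the fingers below 0.01 N) or (linear speed of stick above 0.6 m/s and contact force between stick and the fingers below 0.01 N)).
It also fails if it takes over 106 s, if anything falls off the work surface, if the arm or the gripper's body presses on something with over 40 N, if the wrist force passes 120 N, or if a joint passes its speed limit or range.

## Working session

There is one attempt and no reset: what is moved stays moved. The work goes in short steps, Python scripts to look and compute and a shell command to move; the robot and the scene stay as the last step left them, time stands still between calls to the robot, and variables do not carry over. Pictures are saved under pics/ and viewed, at most 14 in all, crops included, and the job is handed in when it is done.

```bash
ls; mkdir -p pics; cat > h.py <<'E'
import numpy as np, cv2
from workcell import bot
def snap(name,fn):
    f=bot.grab_frame(name); np.savez('pics/'+fn+'.npz',**{k:np.array(v) for k,v in f.items()})
    cv2.imwrite('pics/'+fn+'.png',f['pixels'][:,:,::-1]); return f
def load(fn): return dict(np.load('pics/'+fn+'.npz'))
def ray(f,u,v,z):
    E=np.array(f['extrinsics']);R=E[:3,:3];t=E[:3,3];c=-R.T@t
    d=R.T@np.array([(u-f['cx'])/f['fx'],(v-f['cy'])/f['fy'],1]); s=(z-c[2])/d[2]; return c+s*d
def proj(f,p):
    E=np.array(f['extrinsics']);q=E[:3,:3]@np.array(p)+E[:3,3]; return f['fx']*q[0]/q[2]+f['cx'],f['fy']*q[1]/q[2]+f['cy']
E
python3 - <<'E'
from h import *
a=snap('scene','s0');b=snap('side','d0')
print({k:v for k,v in bot.observe().items()})
for f in(a,b):
    E=np.array(f['extrinsics']);print(f['fx'],-E[:3,:3].T@E[:3,3],E[2,:3])
E
```

```text
pics
{'clock': 0.1, 'qpos': array([ 1.14682111,  0.52196278, -0.0363089 ,  1.59992968,  0.02120165,
        1.02113666, -0.11278389]), 'qd': array([ 0.0009208 , -0.00127518, -0.00099045, -0.00085761,  0.0002811 ,
        0.00034681,  0.00109629]), 'joint_efforts': array([ 4.10900888e-03, -9.28502798e+01,  1.98410958e+00, -3.70539701e+01,
        1.81791605e-02,  5.34820516e-03, -6.24618156e-05]), 'position': array([ 0.21637742, -0.58602451,  0.23078592]), 'tool_rot': array([-3.14054462e+00,  8.51762715e-05,  3.53764797e-01]), 'force': array([-0.52705018,  0.04036068,  0.30835604]), 'moment': array([-0.00754205, -0.00817803, -0.00396389]), 'finger_force': 0.0, 'grip_width': 0.08531164995891424}
512.378771856216 [0.88269825 0.56638941 0.7350286 ] [-0.39730576 -0.56375727 -0.7241035 ]
614.5835606168627 [-0.13145747  0.63494078  0.97036575] [ 0.48675236 -0.50600929 -0.7120581 ]
```

View pics/s0.png

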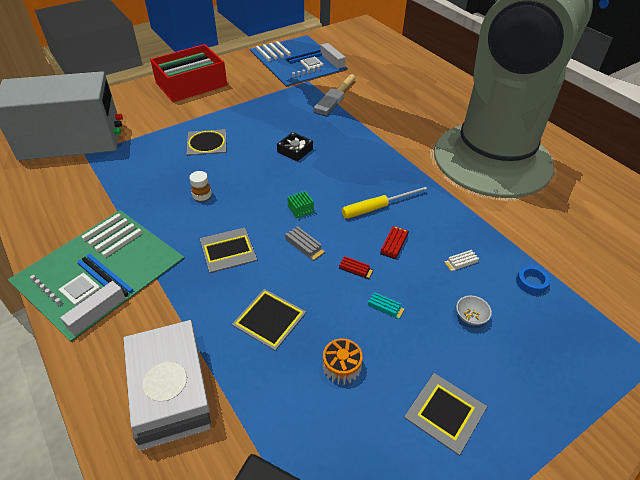

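View pics/d0.png

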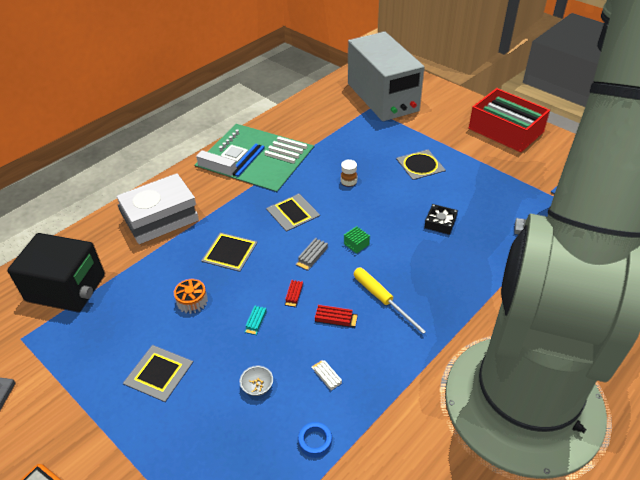

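Scene view candidates for the stick are small red (355,267), big red (395,242), grey (305,242), turquoise (385,304) and white (462,260). By the description it is the smaller red one at (355,267). The fan is at (295,146), the cooler at (343,357) and the heat sink at (301,204). The pads are: circle (206,141), rectangle (228,248), large square (270,318), small square (446,412).

```bash
cat >> h.py <<'E'
def mask(f):
    hsv=cv2.cvtColor(np.ascontiguousarray(f['pixels']),cv2.COLOR_RGB2HSV)
    blue=(hsv[...,0]>100)&(hsv[...,0]<120)&(hsv[...,1]>110)
    return (~blue).astype(np.uint8)
def yel(f):
    hsv=cv2.cvtColor(np.ascontiguousarray(f['pixels']),cv2.COLOR_RGB2HSV)
    return cv2.inRange(hsv,(22,130,90),(35,255,255))
def hull(m,u,v):
    n,l,s,c=cv2.connectedComponentsWithStats(m)
    k=[i for i in range(1,n) if 20<s[i,4]<9000]
    def dist(i):
        y,x=np.nonzero(l==i); return np.hypot(x-u,y-v).min()
    i=min(k,key=dist); m1=(l==i).astype(np.uint8)
    cs,_=cv2.findContours(m1,cv2.RETR_EXTERNAL,cv2.CHAIN_APPROX_NONE)
    return cv2.convexHull(max(cs,key=len))[:,0]
def cast(f,h,z): return cv2.convexHull(np.float32([ray(f,u,v,z)[:2]*1000 for u,v in h]))
def foot(views,H):
    P=None
    for f,h in views:
        for z in ([H,0] if H!=.004 else [H]):
            Q=cast(f,h,z); P=Q if P is None else cv2.intersectConvexConvex(P,Q)[1]
    return P
def rep(n,P):
    (c,s,a)=cv2.minAreaRect(P.astype(np.float32)); m=cv2.moments(P); print(n,'rect',np.round(c,1),np.round(s,1),round(a,1),'cen',round(m['m10']/m['m00'],1),round(m['m01']/m['m00'],1))
E
python3 - <<'E'
from h import *
a=load('s0');b=load('d0');ma,mb=mask(a),mask(b)
for n,p,q,H in [('fan',(295,146),(441,219),.025),('cooler',(343,357),(189,295),.04),('heatsink',(301,204),(357,240),.03),('stick',(355,267),(294,292),.012),('bigred',(395,242),(335,316),.012),('jar',(200,186),(348,172),.055),('tin',(473,312),(256,382),.024),('grey',(305,242),(312,252),.012),('turq',(385,304),(256,319),.012),('white',(462,260),(327,375),.012)]:
    ha,hb=hull(ma,*p),hull(mb,*q)
    rep(n+' s',foot([(a,ha)],H));rep(n+' d',foot([(b,hb)],H));rep(n,foot([(a,ha),(b,hb)],H))
for n,p,q in [('fan_pad',(270,318),(230,251)),('cooler_pad',(206,141),(421,163)),('hs_pad',(446,412),(158,372)),('stick_pad',(228,248),(293,210))]:
    rep(n+' s',cast(a,hull(yel(a),*p),.004));rep(n+' d',cast(b,hull(yel(b),*q),.004))
    rep(n+' edge s',cast(a,hull(ma,*p),.004))
    rep(n+' edge d',cast(b,hull(mb,*q),.004))
    
cv2.imwrite('pics/c0.png',cv2.resize(a['pixels'][190:330,270:490,::-1],None,fx=3,fy=3,interpolation=2))
E
```

```text
fan s rect [ 371.1 -279.2] [57.6 57.8] 20.1 cen 371.1 -279.5
fan d rect [ 374.8 -279.4] [56.9 56.4] 20.0 cen 374.9 -279.4
fan rect [ 373.2 -279.6] [53.9 55.7] 20.1 cen 373.3 -279.8
cooler s rect [612.3 246.1] [57.8 59.4] 22.8 cen 612.4 246.4
cooler d rect [614.4 245.7] [59.6 57.5] 25.4 cen 614.1 246.1
cooler rect [613.1 245.3] [57.  57.3] 25.4 cen 613.5 245.8
heatsink s rect [ 468.7 -100.9] [40.7 40.6] 84.9 cen 468.4 -100.8
heatsink d rect [ 472.5 -100.5] [40.3 41.3] 84.1 cen 472.4 -100.4
heatsink rect [ 470.5 -100.6] [39.6 37.1] 84.7 cen 470.3 -100.7
stick s rect [469.9  93.9] [24.3 60.4] 30.5 cen 470.4 93.1
stick d rect [474.4  94.6] [24.6 59.5] 30.6 cen 474.4 94.3
stick rect [472.2  94. ] [20.2 58.4] 30.6 cen 472.3 93.8
bigred s rect [368.2  83. ] [73.2 32.8] 31.0 cen 368.2 82.9
bigred d rect [370.6  80.2] [81.6 34.3] 31.2 cen 371.5 81.1
bigred rect [369.   81.9] [73.1 30. ] 31.0 cen 369.2 82.0
jar s rect [ 623.  -250.5] [32.1 36.7] 57.1 cen 623.0 -250.6
jar d rect [ 626.7 -251.3] [36.3 35.4] 41.5 cen 626.5 -251.4
jar rect [ 624.3 -251.3] [32.1 33.5] 56.9 cen 624.5 -251.2
tin s re
[... 1048 characters left out ...]
 ] [83.7 82.9] 55.9 cen 534.5 -421.1
cooler_pad edge s rect [ 532.1 -419.2] [96.7 92.4] 64.0 cen 532.5 -419.2
cooler_pad edge d rect [ 534.  -419.9] [94.4 95.2] 64.2 cen 533.8 -419.9
hs_pad s rect [525.7 394.3] [63.4 63.1] 18.5 cen 525.6 394.2
hs_pad d rect [528.2 394.5] [63. 63.] 18.5 cen 528.2 394.5
hs_pad edge s rect [526.5 394.6] [93.2 91.9] 18.5 cen 526.5 394.7
hs_pad edge d rect [527.2 394.9] [93.2 92.6] 18.6 cen 527.2 394.9
stick_pad s rect [647.5 -81.3] [47.8 83.8] 76.5 cen 647.5 -81.2
stick_pad d rect [650.6 -81. ] [47.1 83.3] 77.3 cen 650.6 -81.2
stick_pad edge s rect [648.2 -79.7] [94.9 91.9] 76.4 cen 648.2 -79.7
stick_pad edge d rect [649.7 -80.2] [93.8 95. ] 76.4 cen 649.9 -80.1
```

View pics/c0.png

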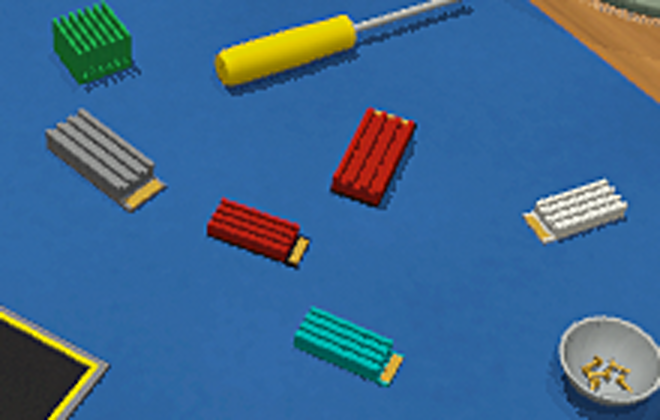

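The crop shows the small red stick (about 60x24 mm, matching the description) left of centre, clear of the larger red one. I'm starting with the fan: the tool yaw already matches its sides.

```bash
python3 -m crank '{"travel":[[15.6,30.7,-3],[15.6,30.7,-3],[15.6,30.7,-3],[15.6,30.7,-3],[15.6,30.7,-3]],"turn":[[0,0,0],[0,0,0],[0,0,0],[0,0,0],[0,0,0]],"gripper":[0,0,0,0,0]}' 40
```

```text
clock: 0.6
position: [0.3297, -0.3623, 0.2094]
tool_rot: [-3.141, 0.0, 0.354]
force: [2.3, -0.6, -0.4]
grip_width: 0.0856
finger_force: 0.0
```

```bash
python3 -m crank '{"travel":[[4.3,8.5,-2],[4.3,8.5,-6],[4.3,8.5,-10],[4.3,8.5,-14],[4.3,8.5,-14]],"turn":[[0,0,0],[0,0,0],[0,0,0],[0,0,0],[0,0,0]],"gripper":[0,0,0,0,0]}' 40
python3 - <<'E'
from h import *
snap('wrist','w1')
E
```

```text
clock: 1.1
position: [0.3701, -0.2771, 0.0654]
tool_rot: [-3.135, 0.005, 0.355]
force: [0.2, 0.6, 1.1]
grip_width: 0.0856
finger_force: 0.0
```

View pics/w1.png

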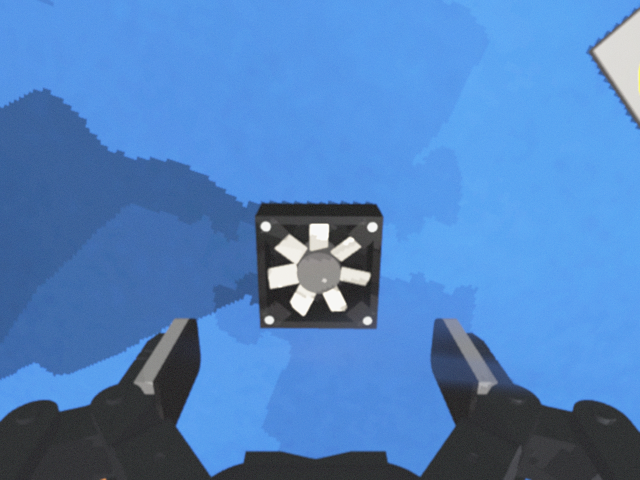

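The fan is centred at (319,271) between the fingers (195 and 435) and square to them. I'll descend and grip.

```bash
python3 -m crank '{"travel":[[0,0,-3],[0,0,-5],[0,0,-6],[0,0,-6],[0,0,-6]],"turn":[[0,0,0],[0,0,0],[0,0,0],[0,0,0],[0,0,0]],"gripper":[0,0,0,0,0]}' 40
```

```text
clock: 1.65
position: [0.3729, -0.2799, 0.0111]
tool_rot: [3.14, -0.001, 0.353]
force: [-0.1, 0.4, -0.7]
grip_width: 0.0853
finger_force: 0.0
```

```bash
python3 -m crank '{"travel":[[0,0,-0.5],[0,0,-0.5],[0,0,-0.5],[0,0,-0.5],[0,0,-0.5]],"turn":[[0,0,0],[0,0,0],[0,0,0],[0,0,0],[0,0,0]],"gripper":[0.2,0.6,1,1,1]}' 40
python3 -m crank '{"travel":[[0,0,0],[0,0,2],[0,0,4],[0,0,7],[0,0,10]],"turn":[[0,0,0],[0,0,0],[0,0,0],[0,0,0],[0,0,0]],"gripper":[1,1,1,1,1]}' 40
python3 - <<'E'
from h import *
snap('wrist','w2')
E
```

```text
clock: 2.15
position: [0.3726, -0.2795, 0.0051]
tool_rot: [3.141, -0.0, 0.354]
force: [-0.9, -0.5, 5.5]
grip_width: 0.0589
finger_force: 42.2
clock: 2.65
position: [0.3721, -0.2791, 0.1059]
tool_rot: [-3.141, 0.0, 0.354]
force: [0.5, -0.4, -0.3]
grip_width: 0.0588
finger_force: 44.1
```

View pics/w2.png

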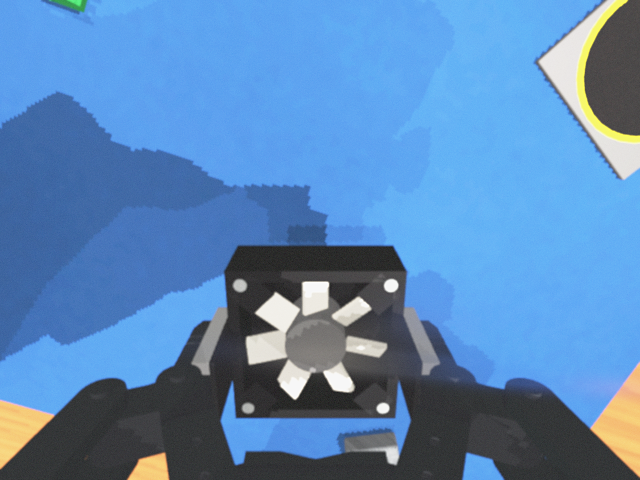

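Held square and centred (hub at 316,345). I'm carrying it to the large square pad.

```bash
python3 -m crank '{"travel":[[29,38.1,2],[29,38.1,2],[29,38.1,2],[29,38.1,2],[29,38.1,2]],"turn":[[0,0,3],[0,0,3],[0,0,3],[0,0,3],[0,0,3]],"gripper":[1,1,1,1,1]}' 40
python3 -m crank '{"travel":[[12,16,0],[13.8,18.3,0],[13.8,18.3,0],[13.8,18.3,0],[13.8,18.3,0]],"turn":[[0,0,0],[0,0,0],[0,0,0],[0,0,0],[0,0,0]],"gripper":[1,1,1,1,1]}' 40
```

```text
clock: 3.2
position: [0.5246, -0.0787, 0.1154]
tool_rot: [3.141, -0.0, 0.406]
force: [1.3, -1.1, -0.5]
grip_width: 0.0587
finger_force: 44.1
clock: 3.7
position: [0.6629, 0.1067, 0.115]
tool_rot: [-3.14, -0.001, 0.409]
force: [-0.4, 0.4, -1.1]
grip_width: 0.0588
finger_force: 44.1
```

```bash
python3 -m crank '{"travel":[[0,-0.4,-3],[0,-0.4,-6],[0,-0.4,-8],[0,-0.4,-9],[0,-0.4,-9.3]],"turn":[[0,0,0],[0,0,0],[0,0,0],[0,0,0],[0,0,0]],"gripper":[1,1,1,1,1]}' 40
```

```text
clock: 4.2
position: [0.6612, 0.0984, 0.0213]
tool_rot: [-3.141, 0.001, 0.406]
force: [-0.6, -1.4, -0.9]
grip_width: 0.0588
finger_force: 44.2
```

```bash
python3 -m crank '{"travel":[[0.1,0.3,-0.4],[0.1,0.3,-0.8],[0.1,0.3,-1.1],[0.1,0.3,-1.1],[0.1,0.3,-1.1]],"turn":[[0,0,0],[0,0,0],[0,0,0],[0,0,0],[0,0,0]],"gripper":[1,1,1,1,1]}' 40
```

```text
clock: 4.7
position: [0.6628, 0.1015, 0.0113]
tool_rot: [3.142, -0.0, 0.406]
force: [-0.4, 0.3, -1.0]
grip_width: 0.0589
finger_force: 44.2
```

```bash
python3 -m crank '{"travel":[[0,0.1,-0.15],[0,0.1,-0.15],[0,0.1,-0.15],[0,0.1,-0.15],[0,0.1,-0.15]],"turn":[[0,0,0],[0,0,0],[0,0,0],[0,0,0],[0,0,0]],"gripper":[1,0.9,0,0,0]}' 40
python3 -m crank '{"travel":[[0,0,0],[0,0,2],[0,0,5],[0,0,9],[-2,5,9]],"turn":[[0,0,0],[0,0,0],[0,0,0],[0,0,0],[0,0,0]],"gripper":[0,0,0,0,0]}' 40
python3 - <<'E'
from h import *
snap('wrist','w3'); snap('side','d3')
E
```

```text
clock: 5.2
position: [0.6627, 0.1025, 0.0096]
tool_rot: [3.142, -0.0, 0.406]
force: [-0.5, -0.1, -0.5]
grip_width: 0.0853
finger_force: 0.0
clock: 5.7
position: [0.6489, 0.1426, 0.1046]
tool_rot: [3.137, -0.007, 0.397]
force: [1.3, 1.0, 0.4]
grip_width: 0.0854
finger_force: 0.0
```

View pics/w3.png

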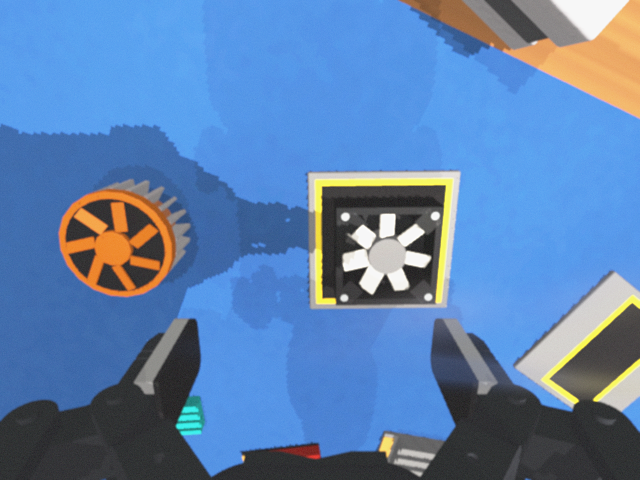

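The fan sits in its outline but looks low in it (corner dots 345..435, 216..297). I'll measure the offset against the pad in both views.

```bash
python3 - <<'E'
from h import *
f=load('w3')
P=np.array([ray(f,u,v,.025)[:2]*1000 for u,v in[(345,217),(435,216),(428,297),(344,297)]]);print(P.round(1),P.mean(0))
m=mask(f); rep('pad',cast(f,hull(m,320,190),.004)); rep('yel',cast(f,hull(yel(f),450,190),.004))
rep('cooler',foot([(f,hull(m,115,245))],.04))
d=load('d3'); cv2.imwrite('pics/c3.png',cv2.resize(d['pixels'][200:320,150:290,::-1],None,fx=5,fy=5,interpolation=2))
rep('pad d',cast(d,hull(mask(d),230,251),.004))
E
```

```text
[[674.7 134. ]
 [694.9  87.3]
 [648.3  67.2]
 [628.7 114.1]] [661.64267574 100.64367493]Traceback (most recent call last):
  File "<stdin>", line 4, in <module>
  File "h.py", line 24, in hull
    i=min(k,key=dist); m1=(l==i).astype(np.uint8)
ValueError: min() iterable argument is empty
```

```bash
sed -i 's/<9000/<60000/' h.py; python3 - <<'E'
from h import *
f=load('w3')
hsv=cv2.cvtColor(f['pixels'],cv2.COLOR_RGB2HSV); print(hsv[380,300],hsv[100,300])
m=((hsv[...,1]<90)|(hsv[...,0]<95)|(hsv[...,2]<60)).astype(np.uint8); m[320:]=0;m[:130]=0
y=yel(f); y[:,470:]=0
rep('yel',cast(f,hull(y,385,183),.004)); rep('pad',cast(f,hull(m,313,175),.004))
rep('cooler',foot([(f,hull(m,115,245))],.04))
E
```

```text
[108 161 211] [107 160 230]
yel rect [662.5 102.3] [82.4 82.4] 23.4 cen 662.5 102.3
pad rect [663.  102.4] [91.9 91.8] 23.3 cen 663.1 102.4
cooler rect [614.5 244.7] [59.2 58.5] 88.9 cen 614.6 244.8
```

Fan is within 2 mm of its pad's centre and square. Next is the cooler, at (614,245).

```bash
python3 -m crank '{"travel":[[-1.5,5,0],[-3,9.6,0],[-3,9.6,-2],[-3,9.6,-3],[-3,9.6,-3]],"turn":[[0,0,0],[0,0,0],[0,0,0],[0,0,0],[0,0,0]],"gripper":[0,0,0,0,0]}' 60
```

```text
clock: 6.3
position: [0.6135, 0.2436, 0.068]
tool_rot: [3.141, 0.003, 0.405]
force: [-0.5, -0.6, 1.0]
grip_width: 0.0852
finger_force: 0.0
```

```bash
python3 -m crank '{"travel":[[0,0.15,-2],[0,0.15,-4],[0,0.15,-5.5],[0,0.15,-5.8],[0,0.15,-5.8]],"turn":[[0,0,0],[0,0,0],[0,0,0],[0,0,0],[0,0,0]],"gripper":[0,0,0,0,0]}' 60
python3 -m crank '{"travel":[[0,0,0],[0,0,0],[0,0,0],[0,0,0],[0,0,0]],"turn":[[0,0,0],[0,0,0],[0,0,0],[0,0,0],[0,0,0]],"gripper":[0.2,0.5,1,1,1]}' 60
```

```text
clock: 6.8
position: [0.6143, 0.2458, 0.0116]
tool_rot: [3.141, 0.0, 0.405]
force: [0.4, 0.0, 0.6]
grip_width: 0.0854
finger_force: 0.0
clock: 7.3
position: [0.6147, 0.2465, 0.0129]
tool_rot: [3.141, -0.002, 0.406]
force: [-1.1, -2.0, 8.4]
grip_width: 0.0601
finger_force: 63.7
```

```bash
python3 -m crank '{"travel":[[0,0,1],[0,0,3],[0,0,6],[0,0,10],[0,0,12]],"turn":[[0,0,0],[0,0,0],[0,0,0],[0,0,0],[0,0,0]],"gripper":[1,1,1,1,1]}' 60
python3 - <<'E'
from h import *
snap('wrist','w4')
E
```

```text
clock: 7.8
position: [0.615, 0.2468, 0.1357]
tool_rot: [-3.141, -0.004, 0.406]
force: [1.1, -0.3, -3.0]
grip_width: 0.0601
finger_force: 65.8
```

View pics/w4.png

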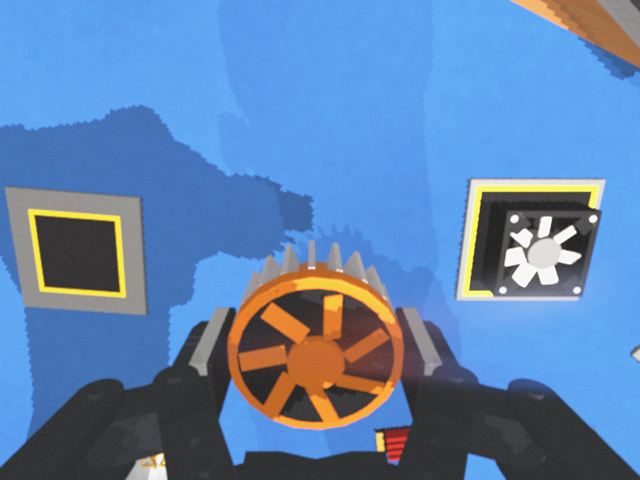

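The cooler is held upright, hub at (316,360). Carrying it to the round pad.

```bash
python3 -m crank '{"travel":[[-0.3,-2.5,0],[-0.8,-6.5,0],[-1.3,-11,0],[-1.9,-15.5,0],[-2.4,-20,0]],"turn":[[0,0,0],[0,0,0],[0,0,0],[0,0,0],[0,0,0]],"gripper":[1,1,1,1,1]}' 60
python3 -m crank '{"travel":[[-0.6,-4.7,0],[-1.1,-9.4,0],[-1.7,-14,0],[-2.3,-18.5,0],[-2.9,-23,0]],"turn":[[0,0,0],[0,0,0],[0,0,0],[0,0,0],[0,0,0]],"gripper":[1,1,1,1,1]}' 60
```

```text
clock: 8.35
position: [0.5894, 0.0448, 0.132]
tool_rot: [3.141, -0.0, 0.406]
force: [1.2, -0.2, -2.7]
grip_width: 0.0603
finger_force: 65.9
clock: 8.85
position: [0.5605, -0.1854, 0.132]
tool_rot: [3.141, -0.0, 0.406]
force: [0.6, -0.4, -2.7]
grip_width: 0.0603
finger_force: 65.9
```

```bash
python3 -m crank '{"travel":[[-0.5,-4.5,0],[-1.1,-9.4,0],[-1.7,-14,0],[-2.3,-18.5,0],[-2.7,-22,0]],"turn":[[0,0,0],[0,0,0],[0,0,0],[0,0,0],[0,0,0]],"gripper":[1,1,1,1,1]}' 60
python3 -m crank '{"travel":[[0,-1,-1],[0,-1.3,-3],[0,-1.3,-5],[0,-1.3,-7],[0,-1.3,-8]],"turn":[[0,0,0],[0,0,0],[0,0,0],[0,0,0],[0,0,0]],"gripper":[1,1,1,1,1]}' 60
```

```text
clock: 9.35
position: [0.5327, -0.4067, 0.1319]
tool_rot: [3.141, 0.001, 0.404]
force: [0.2, 0.4, -2.7]
grip_width: 0.0604
finger_force: 65.9
clock: 9.85
position: [0.5335, -0.4155, 0.0499]
tool_rot: [-3.14, 0.001, 0.407]
force: [0.2, 0.2, -3.3]
grip_width: 0.0603
finger_force: 66.0
```

```bash
python3 -m crank '{"travel":[[0,-0.4,-1],[0,-0.4,-2],[0,-0.4,-2.8],[0,-0.4,-3.1],[0,-0.4,-3.1]],"turn":[[0,0,0],[0,0,0],[0,0,0],[0,0,0],[0,0,0]],"gripper":[1,1,1,1,1]}' 60
```

```text
clock: 10.35
position: [0.534, -0.4205, 0.0203]
tool_rot: [-3.141, 0.0, 0.406]
force: [0.7, 0.0, -3.0]
grip_width: 0.0603
finger_force: 66.0
```

```bash
python3 -m crank '{"travel":[[-0.1,0,-0.2],[-0.1,0,-0.4],[-0.1,0,-0.4],[-0.1,0,-0.4],[-0.1,0,-0.4]],"turn":[[0,0,0],[0,0,0],[0,0,0],[0,0,0],[0,0,0]],"gripper":[1,1,1,1,1]}' 60
```

```text
clock: 10.85
position: [0.5331, -0.4208, 0.0169]
tool_rot: [3.141, -0.0, 0.406]
force: [-2.0, 0.7, 4.6]
grip_width: 0.0603
finger_force: 66.4
```

```bash
python3 -m crank '{"travel":[[0,0,0],[0,0,0],[0,0,0],[0,0,0],[0,0,2]],"turn":[[0,0,0],[0,0,0],[0,0,0],[0,0,0],[0,0,0]],"gripper":[0.9,0,0,0,0]}' 60
python3 -m crank '{"travel":[[0,0,4],[0,0,8],[0,3,11],[-1,7,11],[-1,11,11]],"turn":[[0,0,0],[0,0,0],[0,0,0],[0,0,0],[0,0,0]],"gripper":[0,0,0,0,0]}' 40
python3 - <<'E'
from h import *
snap('scene','s5')
a=load('s5');
hsv=cv2.cvtColor(a['pixels'],cv2.COLOR_RGB2HSV);o=cv2.inRange(hsv,(5,150,120),(18,255,255))
o[200:]=0;o[:115]=0;o[:,:150]=0;o[:,260:]=0
y,x=np.nonzero(o);print(len(x),x.mean(),y.mean()); rep('c',cast(a,hull(o,206,125),.044))
E
```

```text
clock: 11.35
position: [0.5319, -0.4196, 0.0344]
tool_rot: [-3.138, 0.002, 0.406]
force: [-0.7, 1.0, -0.3]
grip_width: 0.0855
finger_force: 0.0
clock: 11.85
position: [0.5222, -0.31, 0.1475]
tool_rot: [3.14, -0.001, 0.405]
force: [1.4, 0.7, 0.2]
grip_width: 0.0854
finger_force: 0.0
713 179.78401122019636 123.77980364656382
c rect [ 536.1 -412. ] [69.5 57.5] 63.9 cen 535.1 -412.8
```

View pics/s5.png

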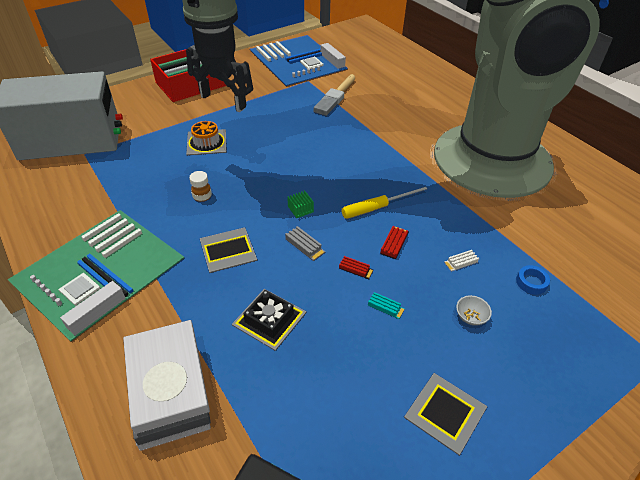

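The cooler at (205,135) stands centred on its round pad. Fan is on its pad at (269,312) and the jar (200,186) is untouched. Next the heat sink.

```bash
python3 -m crank '{"travel":[[-1.2,4.8,0],[-2.4,9.5,0],[-3.6,14.5,0],[-5,19,-2],[-5.2,20.9,-4]],"turn":[[0,0,-8],[0,0,-16],[0,0,-24],[0,0,-28.3],[0,0,-28.3]],"gripper":[0,0,0,0,0]}' 40
python3 -m crank '{"travel":[[0,0,0],[0,0,-1],[0,0,-2],[0,0,-2],[0,0,-2]],"turn":[[0,0,0],[0,0,0],[0,0,0],[0,0,0],[0,0,0]],"gripper":[0,0,0,0,0]}' 40
python3 - <<'E'
from h import *
f=snap('wrist','w6')
hsv=cv2.cvtColor(f['pixels'],cv2.COLOR_RGB2HSV);o=cv2.inRange(hsv,(45,120,40),(75,255,255))
rep('hs',foot([(f,hull(o,320,270))],.03)); print(hull(o,320,270).mean(0))
E
```

```text
clock: 12.4
position: [0.4703, -0.0981, 0.1068]
tool_rot: [-3.141, -0.001, -0.088]
force: [1.0, -0.7, 0.5]
grip_width: 0.0855
finger_force: 0.0
clock: 12.9
position: [0.471, -0.1023, 0.0863]
tool_rot: [3.141, 0.0, -0.089]
force: [0.5, 0.1, -0.2]
grip_width: 0.0853
finger_force: 0.0
hs rect [ 469.9 -100.2] [39.7 38.2] 84.9 cen 470.0 -100.1
[304.53846154 257.84615385]
```

```bash
python3 -m crank '{"travel":[[0,0.2,-3],[0,0.2,-5.5],[0,0.2,-7.3],[0,0.2,-7.8],[0,0.2,-7.8]],"turn":[[0,0,0],[0,0,0],[0,0,0],[0,0,0],[0,0,0]],"gripper":[0,0.1,0.2,0.2,0.2]}' 40
python3 -m crank '{"travel":[[0,0,0],[0,0,0],[0,0,0],[0,0,0],[0,0,0]],"turn":[[0,0,0],[0,0,0],[0,0,0],[0,0,0],[0,0,0]],"gripper":[0.4,0.7,1,1,1]}' 40
python3 -m crank '{"travel":[[0,0,1],[0,0,3],[0,0,6],[0,0,9],[0,0,11]],"turn":[[0,0,0],[0,0,0],[0,0,0],[0,0,0],[0,0,0]],"gripper":[1,1,1,1,1]}' 40
```

```text
clock: 13.45
position: [0.471, -0.0998, 0.0085]
tool_rot: [3.142, 0.001, -0.088]
force: [1.2, -0.3, 0.4]
grip_width: 0.0675
finger_force: 0.0
clock: 13.95
position: [0.4716, -0.0998, 0.0096]
tool_rot: [3.142, -0.002, -0.088]
force: [-1.7, -0.8, 8.8]
grip_width: 0.0393
finger_force: 39.6
clock: 14.45
position: [0.4715, -0.0997, 0.1214]
tool_rot: [-3.142, -0.003, -0.088]
force: [-0.2, -0.1, -0.5]
grip_width: 0.039
finger_force: 41.1
```

```bash
python3 -m crank '{"travel":[[0.5,4,0],[1,8.5,0],[1.5,13,0],[2.1,17.8,0],[2.6,22.5,0]],"turn":[[0,0,4],[0,0,9],[0,0,14],[0,0,19],[0,0,23.5]],"gripper":[1,1,1,1,1]}' 40
python3 -m crank '{"travel":[[0.6,4.8,0],[1.1,9.6,0],[1.7,14.4,0],[2.3,19,0],[2.8,23.5,0]],"turn":[[0,0,0],[0,0,0],[0,0,0],[0,0,0],[0,0,0]],"gripper":[1,1,1,1,1]}' 40
python3 -m crank '{"travel":[[0,2.5,-1],[0,3.2,-3],[0,3.2,-5],[0,3.2,-7],[0,3.2,-8]],"turn":[[0,0,0],[0,0,0],[0,0,0],[0,0,0],[0,0,0]],"gripper":[1,1,1,1,1]}' 40
```

```text
clock: 14.95
position: [0.4972, 0.1273, 0.1198]
tool_rot: [3.141, -0.001, 0.326]
force: [0.6, -0.4, 0.5]
grip_width: 0.0392
finger_force: 41.2
clock: 15.45
position: [0.5251, 0.3624, 0.1199]
tool_rot: [-3.142, -0.001, 0.323]
force: [0.6, -1.3, -1.6]
grip_width: 0.0392
finger_force: 41.2
clock: 15.95
position: [0.5246, 0.392, 0.038]
tool_rot: [3.141, 0.001, 0.323]
force: [-0.8, -0.3, -0.4]
grip_width: 0.039
finger_force: 41.2
```

Grasped at z 9.6 mm, so the place height is about 13.5 mm.

```bash
python3 -m crank '{"travel":[[0.2,0.2,-0.8],[0.2,0.2,-1.6],[0.2,0.2,-2.1],[0.2,0.2,-2.3],[0.2,0.2,-2.3]],"turn":[[0,0,0],[0,0,0],[0,0,0],[0,0,0],[0,0,0]],"gripper":[1,1,1,1,1]}' 40
```

```text
clock: 16.45
position: [0.5271, 0.3944, 0.0156]
tool_rot: [-3.142, 0.0, 0.322]
force: [-0.2, -0.2, -0.3]
grip_width: 0.0388
finger_force: 41.2
```

```bash
python3 -m crank '{"travel":[[0,0,-0.1],[0,0,-0.25],[0,0,-0.25],[0,0,-0.25],[0,0,-0.25]],"turn":[[0,0,0],[0,0,0],[0,0,0],[0,0,0],[0,0,0]],"gripper":[1,1,1,0.8,0]}' 40
python3 -m crank '{"travel":[[0,0,0],[0,0,0],[0,0,2],[0,0,6],[0,0,10]],"turn":[[0,0,0],[0,0,0],[0,0,0],[0,0,0],[0,0,0]],"gripper":[0,0,0,0,0]}' 40
python3 - <<'E'
from h import *
f=snap('wrist','w7')
hsv=cv2.cvtColor(f['pixels'],cv2.COLOR_RGB2HSV);o=cv2.inRange(hsv,(45,120,40),(75,255,255))
rep('hs',cast(f,hull(o,320,270),.034)); rep('yel',cast(f,hull(yel(f),320,220),.004))
E
```

```text
clock: 16.95
position: [0.5272, 0.3946, 0.0134]
tool_rot: [-3.141, -0.001, 0.322]
force: [-0.1, 0.5, -1.1]
grip_width: 0.0522
finger_force: 0.0
clock: 17.45
position: [0.5266, 0.3941, 0.1137]
tool_rot: [3.141, 0.001, 0.322]
force: [0.3, -0.7, 0.8]
grip_width: 0.0855
finger_force: 0.0
hs rect [529.8 394.8] [47.3 40.1] 18.3 cen 529.6 394.7
yel rect [527.  394.2] [62.2 62.8] 18.5 cen 527.0 394.2
```

View pics/w7.png

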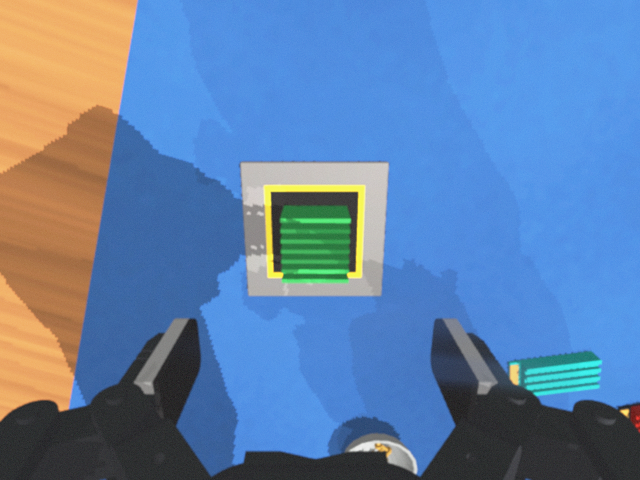

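The heat sink is square inside its outline, at about (316,240). Last is the stick, turning the tool to 120.5° on the way.

```bash
python3 -m crank '{"travel":[[-0.7,-4,0],[-1.5,-8,0],[-2.2,-12,0],[-2.9,-16,0],[-3.6,-20,0]],"turn":[[0,0,8],[0,0,16],[0,0,24],[0,0,32],[0,0,40]],"gripper":[0.3,0.3,0.3,0.3,0.3]}' 40
python3 -m crank '{"travel":[[-0.7,-4,0],[-1.5,-8,0],[-1.9,-10,0],[-1.9,-10,0],[-1.9,-10,0]],"turn":[[0,0,8],[0,0,16],[0,0,24],[0,0,32],[0,0,40]],"gripper":[0.3,0.3,0.3,0.3,0.3]}' 40
python3 -m crank '{"travel":[[0,0,0],[0,0,-1],[0,0,-3],[0,0,-3],[0,0,-3]],"turn":[[0,0,8],[0,0,16],[0,0,22],[0,0,22],[0,0,22]],"gripper":[0.3,0.3,0.3,0.3,0.3]}' 40
python3 - <<'E'
from h import *
f=snap('wrist','w8')
hsv=cv2.cvtColor(f['pixels'],cv2.COLOR_RGB2HSV);o=cv2.inRange(hsv,(0,150,60),(6,255,255))
o=cv2.morphologyEx(o,cv2.MORPH_CLOSE,np.ones((5,5)))
n,l,s,c=cv2.connectedComponentsWithStats(o);print(s[1:],c[1:])
rep('st',cast(f,hull(o,320,250),.012))
E
```

```text
clock: 18.0
position: [0.4906, 0.193, 0.113]
tool_rot: [3.141, -0.0, 1.027]
force: [1.1, -0.2, 0.6]
grip_width: 0.0596
finger_force: 0.0
clock: 18.5
position: [0.4722, 0.0935, 0.1131]
tool_rot: [3.141, 0.0, 1.723]
force: [-0.9, 0.2, 0.1]
grip_width: 0.0598
finger_force: 0.0
clock: 19.0
position: [0.4719, 0.0945, 0.0831]
tool_rot: [-3.141, -0.0, 2.099]
force: [1.1, 0.7, -0.6]
grip_width: 0.0601
finger_force: 0.0
[[  67  147  148   63 8300]
 [ 295  212   42   88 3504]] [[144.08518072 177.90951807]
 [315.85958904 254.34474886]]
st rect [472.7  93.4] [22.7 52.6] 30.7 cen 472.6 93.3
```

View pics/w8.png

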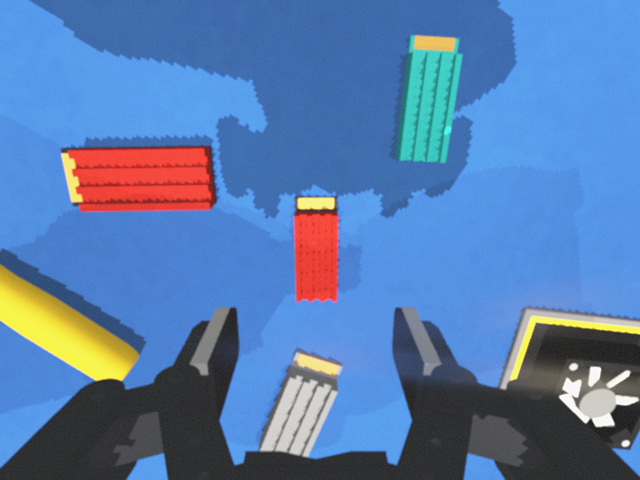

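```bash
python3 -m crank '{"travel":[[0,0,-3],[0,0,-5.5],[0,0,-7.3],[0,0,-7.9],[0,0,-7.9]],"turn":[[0,0,0],[0,0,0],[0,0,0],[0,0,0],[0,0,0]],"gripper":[0.3,0.3,0.3,0.3,0.3]}' 30
python3 -m crank '{"travel":[[0,0,0],[0,0,0],[0,0,0],[0,0,0],[0,0,0]],"turn":[[0,0,0],[0,0,0],[0,0,0],[0,0,0],[0,0,0]],"gripper":[0.5,0.7,1,1,1]}' 30
python3 -m crank '{"travel":[[0,0,1],[0,0,3],[0,0,6],[0,0,9],[0,0,10]],"turn":[[0,0,0],[0,0,0],[0,0,0],[0,0,0],[0,0,0]],"gripper":[1,1,1,1,1]}' 30
```

```text
clock: 19.55
position: [0.4721, 0.0947, 0.0042]
tool_rot: [-3.141, 0.0, 2.102]
force: [-0.5, -0.4, 1.1]
grip_width: 0.0597
finger_force: 0.0
clock: 20.05
position: [0.4726, 0.0944, 0.005]
tool_rot: [3.14, 0.001, 2.102]
force: [-1.0, 0.3, 12.3]
grip_width: 0.0232
finger_force: 28.9
clock: 20.55
position: [0.473, 0.0946, 0.1072]
tool_rot: [3.138, 0.001, 2.102]
force: [0.5, -0.5, -0.7]
grip_width: 0.0228
finger_force: 30.2
```

```bash
python3 -m crank '{"travel":[[3,-3,0],[6,-6,0],[9,-9,0],[12,-12,0],[15,-15,0]],"turn":[[0,0,8],[0,0,16],[0,0,24],[0,0,32],[0,0,40]],"gripper":[1,1,1,1,1]}' 30
python3 -m crank '{"travel":[[2,-2,0],[2.6,-2.5,-1],[2.6,-2.5,-3],[2.6,-2.5,-5],[2.6,-2.5,-6.5]],"turn":[[0,0,6.1],[0,0,6.1],[0,0,6.1],[0,0,6.1],[0,0,6.1]],"gripper":[1,1,1,1,1]}' 30
python3 - <<'E'
from h import *
snap('wrist','w9')
E
```

```text
clock: 21.05
position: [0.6229, -0.0574, 0.1044]
tool_rot: [-3.142, -0.0, 2.806]
force: [0.2, 1.2, -0.4]
grip_width: 0.0229
finger_force: 30.2
clock: 21.55
position: [0.6466, -0.0794, 0.0367]
tool_rot: [-3.141, -0.002, 2.908]
force: [0.3, 0.1, -0.5]
grip_width: 0.0229
finger_force: 30.2
```

View pics/w9.png

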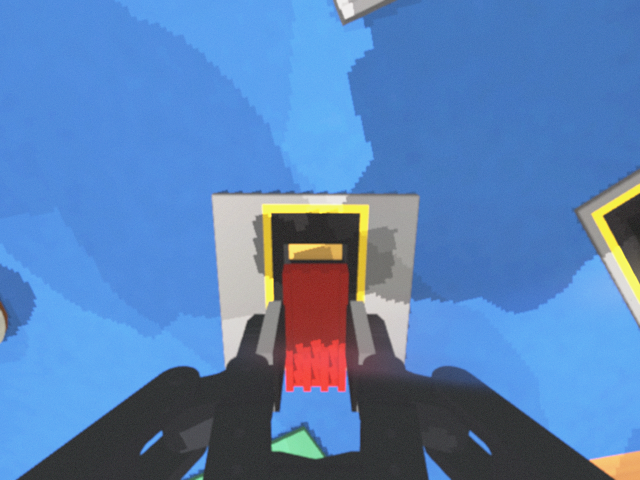

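The stick is held level and lines up with the outline (gold end at 316,252). I'll lower it gently.

```bash
python3 -m crank '{"travel":[[0.15,-0.05,-0.8],[0.15,-0.05,-1.6],[0.15,-0.05,-2.2],[0.15,-0.05,-2.5],[0.15,-0.05,-2.5]],"turn":[[0,0,0],[0,0,0],[0,0,0],[0,0,0],[0,0,0]],"gripper":[1,1,1,1,1]}' 30
```

```text
clock: 22.1
position: [0.6494, -0.0811, 0.0138]
tool_rot: [-3.142, -0.0, 2.907]
force: [-0.3, -1.5, 0.6]
grip_width: 0.0229
finger_force: 30.2
```

```bash
python3 -m crank '{"travel":[[0,0.1,-0.2],[0,0.1,-0.4],[0,0.1,-0.45],[0,0.1,-0.45],[0,0.1,-0.45]],"turn":[[0,0,0],[0,0,0],[0,0,0],[0,0,0],[0,0,0]],"gripper":[1,1,1,1,0.8]}' 30
python3 -m crank '{"travel":[[0,0,0],[0,0,0],[0,0,2],[0,0,6],[0,0,10]],"turn":[[0,0,0],[0,0,0],[0,0,0],[0,0,0],[0,0,0]],"gripper":[0.6,0.4,0.3,0.3,0.3]}' 30
python3 -m crank '{"travel":[[-4,-3,3],[-8,-6,6],[-11,-9,9],[-13,-12,10],[-13,-14,10]],"turn":[[0,0,0],[0,0,0],[0,0,0],[0,0,0],[0,0,0]],"gripper":[0.3,0.3,0.3,0.3,0.3]}' 30
python3 - <<'E'
from h import *
f=snap('wrist','wA'); s=snap('scene','sA');d=snap('side','dA')
for f,p,q,c in((s,(228,245),(205,130),(200,186)),(d,(293,207),(421,150),(348,172))):
    hsv=cv2.cvtColor(f['pixels'],cv2.COLOR_RGB2HSV);o=cv2.inRange(hsv,(0,150,50),(6,255,255))|cv2.inRange(hsv,(170,150,50),(180,255,255))
    rep('stick',cast(f,hull(o,*p),.016))
    o=cv2.inRange(hsv,(7,150,100),(18,255,255));rep('cooler',cast(f,hull(o,*q),.044))
    o=cv2.inRange(hsv,(45,120,40),(75,255,255))
rep('jar',foot([(s,hull(mask(s),200,186)),(d,hull(mask(d),348,172))],.055))
cv2.imwrite('pics/cA.png',np.hstack([cv2.resize(s['pixels'][110:290,150:350,::-1],(400,360)),cv2.resize(d['pixels'][130:290,200:460,::-1],(400,360))]))
E
```

```text
clock: 22.6
position: [0.6496, -0.0801, 0.0096]
tool_rot: [-3.142, 0.0, 2.907]
force: [0.7, -0.7, -0.0]
grip_width: 0.0228
finger_force: 30.2
clock: 23.1
position: [0.6493, -0.0797, 0.1118]
tool_rot: [3.141, -0.001, 2.908]
force: [0.1, -0.7, -0.6]
grip_width: 0.0598
finger_force: 0.0
clock: 23.6
position: [0.5174, -0.223, 0.2133]
tool_rot: [-3.138, 0.003, 2.905]
force: [1.1, -0.1, 0.4]
grip_width: 0.0598
finger_force: 0.0
stick rect [652.3 -77.5] [31.9 52.8] 76.1 cen 652.4 -77.2
cooler rect [ 533.4 -399.6] [60.7 92.7] 3.3 cen 536.8 -406.0
stick rect [649.4 -77.6] [28.3 55.3] 77.4 cen 649.2 -77.5
cooler rect [ 523.8 -411.6] [61.1 75.2] 69.5 cen 526.4 -410.3
jar rect [ 624.3 -251.3] [32.1 33.5] 56.9 cen 624.5 -251.2
```

View pics/cA.png

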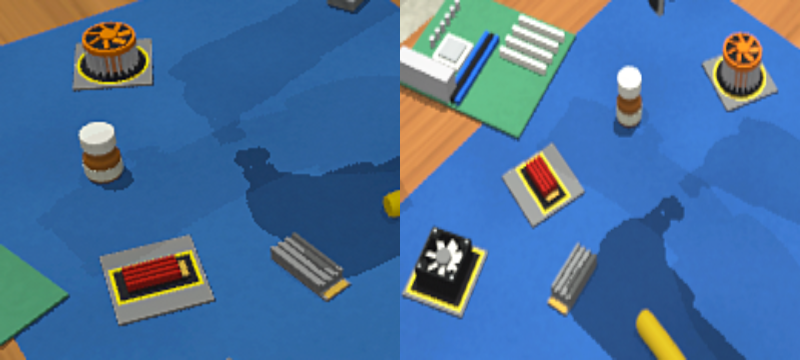

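Both views show the stick inside its rectangle and the cooler centred in its circle. The fan is square on its pad and the jar hasn't moved. Handing in.

```bash
python3 -c "
from workcell import bot
print(bot.job_done())"
```

```text
the job is handed in; nothing more can be done
None
```

All four parts are laid flat inside their own outlines with the gripper clear of them, the flux jar measures exactly where it was, the screw tin was never approached, and the job was handed in at about 24 s; no verdict was returned.

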